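# Mills and spice jars back to their own holders

### The arm

A 6-joint arm with a two-finger parallel gripper is mounted at the origin on a cart in front of the work surface, level with it; the furniture and walls round the work are solid. World frame = base frame: x ahead of the robot, y to its left, z up, the work surface at z = 0. Lengths are in mm, angles in degrees, forces in N, time in s.
With the tool pointing down it reaches from about 350 to 850 mm from the base axis. Payload 8.1 kg.
Tool frame: the origin (TCP) lies at the very end of the fingers, on their centre line; the grasp point (between the pads) lies 19 mm behind it (r.grip_point_offset is the distance from the TCP to the grasp point, in mm); z points along the fingers, y is the line along which they close (so a half turn about z gives the same grasp; the last joint's range is limited). The gripper opens to 85 mm and grips with 20 to 120 N. Pads are 22 mm wide; open, the fingers measure 114 mm over their backs; the gripper's body (76 mm by 85 mm) begins 54 mm behind the grasp point. The pads swing forward as they close: fully open they stand 13 mm farther back than shut.
Start: joints at [64.893, 7.471, 85.268, -0, 87.261, -4.893], TCP at [207.295, 563.058, 231.292] pointing down, gripper open.
Joint ranges: [-169.43, 169.43], [-51.17, 129.36], [1.28, 143.12], [-76.62, 256.62], [0, 156.53], [-152.29, 152.29]. Speed limits (degrees/s): [136.94, 136.94, 159.86, 180, 180, 180].

### API

Orientations are given as [roll, pitch, yaw] about the fixed x, y, z axes, in that order (R = Rz(yaw) Ry(pitch) Rx(roll)).
In Python, from bench import status, eyes, r gives the robot as it stands.
- The arm moves only by the shell command python3 -m handwheel 'ROWS' [FORCE]. ROWS is a JSON object whose one key "series" holds a list that holds one entry, the list of rows, each a list of 7 numbers: the shift along the tool's x, y, z in cm, then the turn, a rotation vector about the tool's x, y, z in rad, then the opening, from 0 (shut) to 1 (fully open). In form: {"series": [[[tx, ty, tz, rx, ry, rz, claw], ...]]}. A call has 1 to 12 rows; each row is the pose to reach, as a shift and turn from the pose commanded when the call began, along the tool's axes at that moment; what a row does not reach only later rows make up. A row lasts 1/8 s, in which the tool goes at most 62.5 mm and 10.7 degrees, less where a joint would pass 70% of its speed; a pose out of reach is approached as far as the arm can. A call with a gripper value outside its range is refused whole. The fingers move at their own pace and stop on an object; FORCE is the grip in N (left out, the last holds). Time passes only in rows, so rows that repeat a pose let the fingers close. It gives the time, the measured TCP pose, the force, the opening and the grip force at its end, in the units of the state.
- status.sense(): the state, without advancing time (a new reading comes with each control period).
- eyes.snapshot(name): name is "side" or "top"; returns a dict with "img" (480x640x3 uint8, red, green, blue), "mtx" (3x3 intrinsics, pixels), "R" (3x3) and "t" (3): a world point X has camera coordinates R X + t. Camera axes: x right, y down, z forward; pixel columns grow to the right and rows downward; lengths in mm; the calibration is good to about 2 mm. A picture is of the moment at which its call begins. There is no depth.
- r.hand_in(): hands the job in; it is judged then, once.
The state is a dict: "time": time; "joint_pos": joint angles; "qd": joint speeds; "joint_efforts": joint torques, N m; "tool_pos": TCP position; "tcp_rot": TCP orientation; "ft_force": force on the tool from outside, world axes, zero at the start; "wrist_torque": the same for the moment, N m; "finger_gap": finger opening in mm; "grip_force": force on a finger pad.
Only numpy, scipy, OpenCV 4.12 (cv2) and the standard library are available. Lean on these libraries where they do the work, as an engineer would, in place of code of your own. Each camera call takes 0.05 s, during which the arm holds its last target. There are 200 camera calls.

### The job

Two spice jars and the two mills were put away in each other's holders, and every place is taken, so stand something on the empty board for as long as you need the room. Put the pepper mill into the black cup and the salt mill into the white cup of the mill stand, and the two spice jars into the wells of the spice rack that the mills came from, all upright and right down on the bottom. Leave the third jar in its well, and set the things down rather than drop or tip them.

Things in the scene. Friction and masses are not known exactly. Their poses are not given: they have to be found in the camera images.
- pepper_mill: clear acrylic pepper mill with a black knob and a black band round its middle, filled with grey pepper. 115 mm tall, 0.13 kg, foot 41 mm wide, narrower in the middle. Origin: centre of its underside, z up its axis. Grip it from any side round its round head, 40 mm wide, which runs from 80 to 99 mm above the underside and does not turn. At the start it stands in a well of the spice rack.
- salt_mill: clear acrylic salt mill with a white knob and a white band round its middle, filled with white salt. 115 mm tall, 0.13 kg, foot 41 mm wide, narrower in the middle. Origin: centre of its underside, z up its axis. Grip it from any side round its round head, 40 mm wide, which runs from 80 to 99 mm above the underside and does not turn. At the start it stands in a well of the spice rack.
- spice_jar_1: round glass spice jar, black and white label, plain dark cap; 41 mm wide, 105 mm tall, 0.11 kg, straight-sided: grip it 70 to 100 mm above its underside. Origin: centre of its underside, z up its axis. At the start it stands in one of the two cups of the mill stand.
- spice_jar_2: round glass spice jar, dark blue and cream label, dark cap with a cream and blue disc on its top; 41 mm wide, 105 mm tall, 0.11 kg, straight-sided: grip it 70 to 100 mm above its underside. Origin: centre of its underside, z up its axis. At the start it stands in one of the two cups of the mill stand.
- spice_jar_3: round glass spice jar, blue and red label, dark cap with a red and blue disc on its top, the one jar that stands in the spice rack from the start; 41 mm wide, 105 mm tall, 0.11 kg, straight-sided: grip it 70 to 100 mm above its underside. Origin: centre of its underside, z up its axis. At the start it stands in one of the spice rack's three wells and is to stay there.
- cup_black: black drip cup of the pepper mill, round, open, fixed on the mill stand. Inner width 54 mm at the floor, 62 mm at the rim; outer 69 mm. Origin: centre of its underside, 10 mm above the worktop; inner floor 4 mm and rim 22 mm above the origin. At the start a spice jar stands in it and the black rim shows round the jar. Either cup may be the left one.
- cup_white: white drip cup of the salt mill, round, open, fixed on the mill stand. Inner width 54 mm at the floor, 62 mm at the rim; outer 69 mm. Origin: centre of its underside, 10 mm above the worktop; inner floor 4 mm and rim 22 mm above the origin. At the start a spice jar stands in it and the white rim shows round the jar. Either cup may be the left one.
- spice_rack: spice rack, fixed: a low light-wood block, 80 mm deep, 217 mm long (its own y axis, roughly left to right) and 30 mm high, with three round wells in a row at y = -72, 0 and +72 mm (x = 0). Each well is 54 mm wide with a chamfered mouth and 20 mm deep; its floor is 10 mm above the worktop. Origin: centre of the underside, on the worktop, z up.
- mill_stand: brown wooden tray with rounded ends, 174 by 80 by 10 mm, fixed, that carries the two cups 94 mm apart in a row along its own y axis, at y = -47 and +47 mm (roughly left to right). Half-way between them stands a steel carrying knob 15 mm wide, its top 50 mm above the worktop. Origin: centre of its underside, on the worktop, z up.
- board: brown wooden serving board lying flat and fixed, 229 mm long (its own y axis; narrower handle at one end) by 122 mm wide by 19 mm thick, empty: free room to stand one thing on for a while. Origin: centre of its underside, on the worktop; its top is 19 mm above. Its long side runs roughly away from the robot.

How it is judged:
By the outcome, as a careful person would: the job done as asked, in the order asked, and still so for the second after the job is handed in, with the robot touching nothing.
It also fails if it takes over 96 s, if anything falls off the work surface, if the arm or the gripper's body presses on something with over 40 N, if the wrist force passes 120 N, or if a joint passes its speed limit or range.

## Working session

There is one attempt and no reset: what is moved stays moved. The work goes in short steps, Python scripts to look and compute and a shell command to move; the robot and the scene stay as the last step left them, time stands still between calls to the robot, and variables do not carry over. Pictures are saved under pics/ and viewed, at most 14 in all, crops included, and the job is handed in when it is done.

```bash
ls; mkdir -p pics
python3 - <<'E'
from bench import status,eyes,r
import cv2
s=status.sense();print(s)
for n in("top","side"):
    p=eyes.snapshot(n);cv2.imwrite(f"pics/{n}0.png",p["img"][:,:,::-1]);print(p["mtx"],p["R"],p["t"])
E
```

```text
pics
{'time': 0.0, 'joint_pos': array([ 6.48936939e+01,  7.51526898e+00,  8.53294718e+01, -1.24910576e-03,
        8.72621448e+01, -4.89164657e+00]), 'qd': array([ 0.02774222, -0.08621574, -0.07360396, -0.04555179,  0.10558722,
       -0.09890608]), 'joint_efforts': array([ 4.03128724e-03, -5.69392741e+01, -5.00563395e+01, -1.31839175e-05,
        1.49739330e-02,  4.22630558e-05]), 'tool_pos': array([207.05923494, 562.54839318, 230.24091768]), 'tcp_rot': array([-1.79893397e+02, -7.87128423e-03,  1.59785394e+02]), 'ft_force': array([ 1.14639487, -0.19324219, -0.1731279 ]), 'wrist_torque': array([ 0.00692103,  0.02514083, -0.00893224]), 'grip_force': 0.0, 'finger_gap': 85.36309964813802}
[[502.93183806   0.         323.39279896]
 [  0.         502.93183806 237.3081955 ]
 [  0.           0.           1.        ]] [[-0.0088341  -0.99933311  0.03543013]
 [-0.98820473  0.00330766 -0.1531028 ]
 [ 0.1528835  -0.03636475 -0.98757493]] [ -52.60562322  463.72038653 1010.50876247]
[[451.63423274   0.         325.90562777]
 [  0.         451.63423274 241.39537679]
 [  0.           0.           1.        ]] [[ 0.54051057 -0.84127293 -0.01040069]
 [-0.72203119 -0.45748213 -0.51901933]
 [ 0.43187878  0.28804506 -0.85469922]] [-300.19047845  353.73199927  692.78372517]
```

View pics/top0.png

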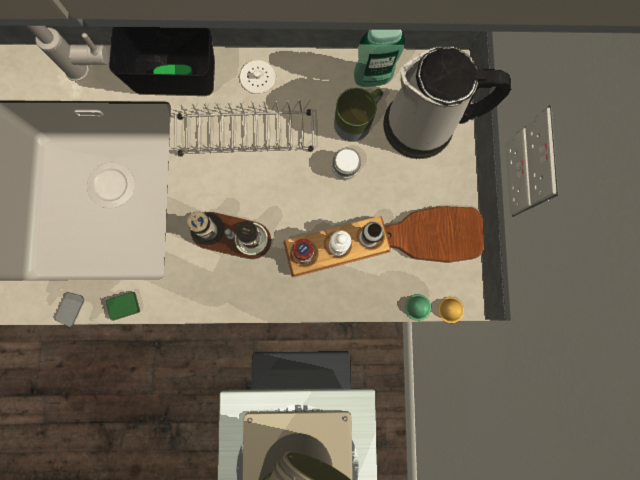

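View pics/side0.png

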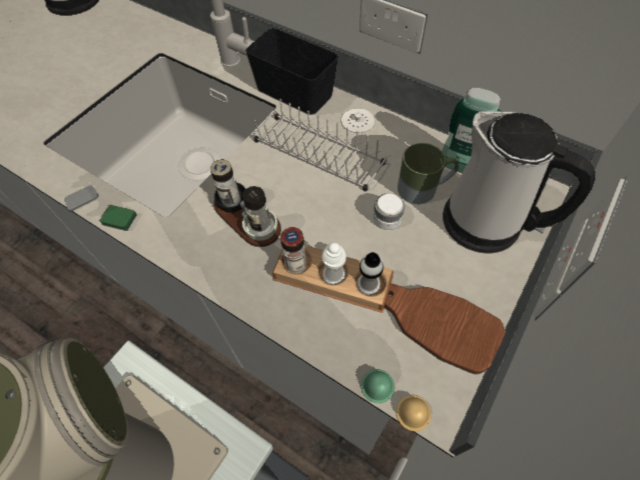

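The top view shows jar 2 at (203,225) and jar 1 at (250,237) in the stand. In the rack, jar 3 is at (303,250), the salt mill at (340,242) and the pepper mill at (372,232). The board is centred at about (440,234). I'll zoom in for cup colours and edges.

Run:
```python
import cv2,numpy as np
a=cv2.imread("pics/top0.png")[195:285,180:400];cv2.imwrite("pics/ztop.png",cv2.resize(a,None,fx=3.6,fy=3.6,interpolation=cv2.INTER_CUBIC))
a=cv2.imread("pics/side0.png")[150:320,195:405];cv2.imwrite("pics/zside.png",cv2.resize(a,None,fx=3.5,fy=3.5,interpolation=cv2.INTER_CUBIC))
```

```text
(no output)
```

View pics/ztop.png

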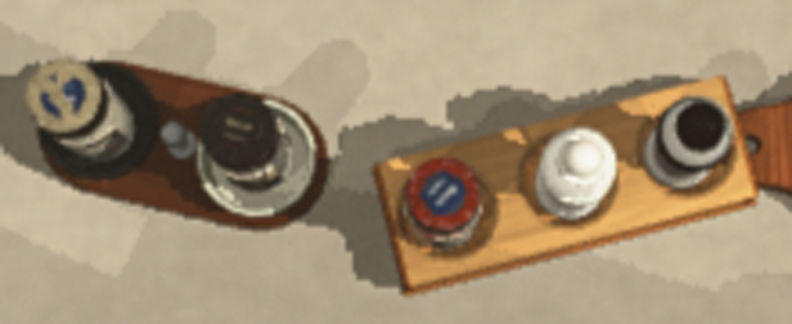

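View pics/zside.png

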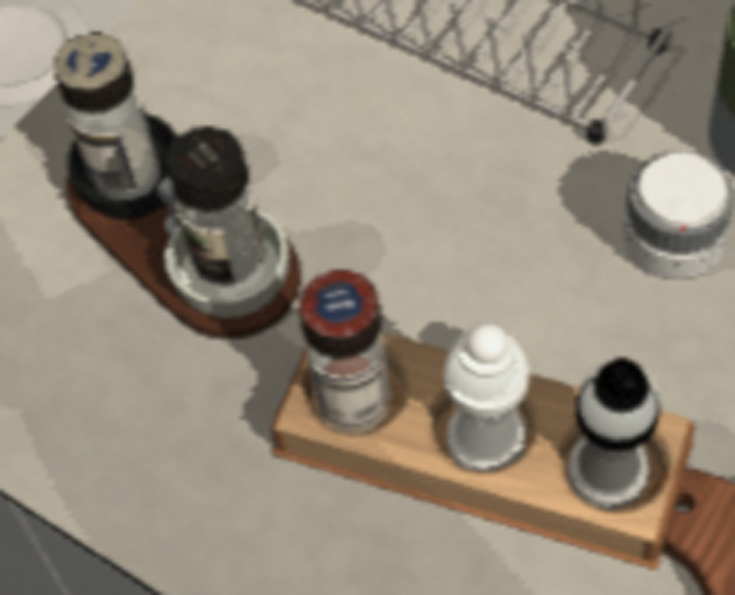

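Jar 2 is in the black cup (left) and jar 1 is in the white cup (right). In the rack, left to right, are jar 3, salt and pepper. Next I'll cast rays from these pixels.

```bash
cat > h.py <<'E'
import numpy as np,cv2
from bench import status,eyes,r
def ray(p,uv):
    d=p["R"].T@np.linalg.inv(p["mtx"])@np.array([uv[0],uv[1],1.]);c=-p["R"].T@p["t"];return c,d
def plane(p,uv,z):
    c,d=ray(p,uv);return c+d*(z-c[2])/d[2]
def tri(p,a,q,b):
    A=[];B=[]
    M=np.zeros((3,3));v=np.zeros(3)
    for P,u in((p,a),(q,b)):
        c,d=ray(P,u);d=d/np.linalg.norm(d);K=np.eye(3)-np.outer(d,d);M+=K;v+=K@c
    return np.linalg.solve(M,v)
def go(x,y,z,yaw=None):
    """shift (cm) in tool axes and turn (rad) needed from the present measured pose"""
    from scipy.spatial.transform import Rotation as Ro
    s=status.sense();R=Ro.from_euler("xyz",s["tcp_rot"],degrees=True)
    d=R.inv().apply(np.array([x,y,z])-s["tool_pos"])/10
    w=np.zeros(3)
    if yaw is not None: w=(R.inv()*Ro.from_euler("xyz",[180,0,yaw],degrees=True)).as_rotvec()
    print("t",round(s["time"],2),"pos",s["tool_pos"].round(1),"rot",s["tcp_rot"].round(1),"F",s["ft_force"].round(1),"gap",round(s["finger_gap"],1),"grip",round(s["grip_force"],1),"\nshift",d.round(2),"turn",w.round(3))
E
python3 - <<'E'
from h import *
np.set_printoptions(precision=1,suppress=True)
t=eyes.snapshot("top");s=eyes.snapshot("side")
T=lambda u,v:(180+u/3.6,195+v/3.6);S=lambda u,v:(195+u/3.5,150+v/3.5)
for n,a,b,z in(("jar2",(64,97),(93,62),119),("jar1",(237,125),(208,155),119),("jar3",(443,195),(340,302),115),("salt",(583,155),(488,343),124),("pepper",(704,125),(622,382),124)):
    print(n,plane(t,T(*a),z),plane(s,S(*b),z),tri(t,T(*a),s,S(*b)))
# rack top corners
c=[plane(t,T(*a),30) for a in((375,165),(724,78),(757,199),(405,285))]
print("rack",c,np.mean(c,0),[np.linalg.norm(c[i]-c[i-1]) for i in range(4)])
d=(c[0]+c[3]-c[1]-c[2]);a=np.arctan2(-d[0],d[1]);print("rack yaw",np.degrees(a))
m=np.mean(c,0);print("wells",[m+np.array([-np.sin(a),np.cos(a),0])*k for k in(-72,0,72)])
cu=[plane(t,T(*a),32) for a in((100,121),(258,157))];print("cups",cu,np.linalg.norm(cu[0]-cu[1]),"knob",plane(t,T(178,137),50))
d=cu[0]-cu[1];print("stand yaw",np.degrees(np.arctan2(-d[0],d[1])))
# board mask at wide part
hsv=cv2.cvtColor(t["img"],cv2.COLOR_RGB2HSV);mk=((hsv[...,0]<12)&(hsv[...,1]>120)).astype(np.uint8);mk[:,:390]=0;mk[:200]=0;mk[270:]=0
ys,xs=np.nonzero(mk);print("board px",xs.min(),xs.max(),ys.min(),ys.max());q=xs>410
print("board wide",plane(t,(xs[q].mean(),ys[q].mean()),19))
# cap/knob masks
g=t["img"].astype(int)
E
```

```text
jar2 [481.1 187.2 119. ] [480.2 184.  119. ] [482.5 188.  114. ]
jar1 [465.8  95.7 119. ] [463.4  93.3 119. ] [466.6  96.5 113.4]
jar3 [428.4 -13.4 115. ] [428.4 -14.1 115. ] [428.7 -13.5 113.8]
salt [448.3 -87.6 124. ] [443.  -90.6 124. ] [449.3 -87.8 112.9]
pepper [ 464.3 -152.5  124. ] [ 458.6 -154.9  124. ] [ 465.4 -153.3  112.8]
rack [array([457.2,  26.3,  30. ]), array([ 508.2, -178.4,   30. ]), array([ 436.4, -195.8,   30. ]), array([387.5,   8.9,  30. ])] [447.4 -84.7  30. ] [np.float64(71.86577263621781), np.float64(210.9564734910746), np.float64(73.89795671888719), np.float64(210.4675247076727)]
rack yaw 13.712969531738594
wells [array([ 464.4, -154.7,   30. ]), array([447.4, -84.7,  30. ]), array([430.3, -14.8,  30. ])]
cups [array([483.2, 184.9,  32. ]), array([461.9,  93.7,  32. ])] 93.61824452210298 knob [470.8 137.2  50. ]
stand yaw -13.184244185102761
board px 390 483 207 261
board wide [ 473.2 -319.7   19. ]
```

```bash
python3 -c "
from h import *
print(r.grip_point_offset);go(464,-153,220,95)"
```

```text
18.700000000000003
t 0.2 pos [207.1 562.7 230.6] rot [-179.9   -0.   159.8] F [ 0.8  0.1 -0.8] gap 85.4 grip 0.0 
shift [-48.84 -58.29   1.12] turn [-1.000e-03  1.000e-03  1.131e+00]
```

```bash
python3 -m handwheel '{"series": [[[-4.4,-5.3,0,0,0,0.1,1],[-8.8,-10.6,0,0,0,0.2,1],[-13.2,-15.9,0,0,0,0.3,1],[-17.6,-21.2,0,0,0,0.41,1],[-22,-26.5,0,0,0,0.51,1],[-26.4,-31.8,0,0,0,0.61,1],[-30.8,-37.1,0,0,0,0.72,1],[-35.2,-42.4,0.3,0,0,0.82,1],[-39.6,-47.7,0.6,0,0,0.92,1],[-44,-52.5,0.9,0,0,1.02,1],[-48.8,-58.3,1.1,0,0,1.13,1],[-48.8,-58.3,1.1,0,0,1.13,1]]]}' 40; python3 -c "
from h import *
go(464,-153,78,95)"
```

```text
time: 1.7
tool_pos: [460.5, -145.0, 220.6]
tcp_rot: [180.0, 0.0, 94.9]
ft_force: [0.9, 0.3, 0.4]
finger_gap: 85.5
grip_force: 0.0
t 1.7 pos [ 460.5 -145.   220.6] rot [180.    0.   94.9] F [0.9 0.3 0.4] gap 85.5 grip 0.0 
shift [-0.83  0.27 14.26] turn [ 0.001  0.    -0.001]
```

```bash
python3 -m handwheel '{"series": [[[0,0,2,0,0,0,1],[0,0,2,0,0,0,1],[0,0,2,0,0,0,1]]]}' 40 ; python3 -c "
from h import *
go(464,-153,78,95)
p=eyes.snapshot('top')['img'][180:300,180:420];cv2.imwrite('pics/a1.png',cv2.resize(p,None,fx=3,fy=3)[:,:,::-1])"
```

```text
time: 2.08
tool_pos: [460.2, -142.3, 201.1]
tcp_rot: [180.0, -0.0, 95.1]
ft_force: [0.2, -0.3, 0.5]
finger_gap: 85.4
grip_force: 0.0
t 2.08 pos [ 460.2 -142.3  201.1] rot [180.   -0.   95.1] F [ 0.2 -0.3  0.5] gap 85.4 grip 0.0 
shift [-1.1   0.28 12.31] turn [ 0.    -0.     0.001]
```

View pics/a1.png

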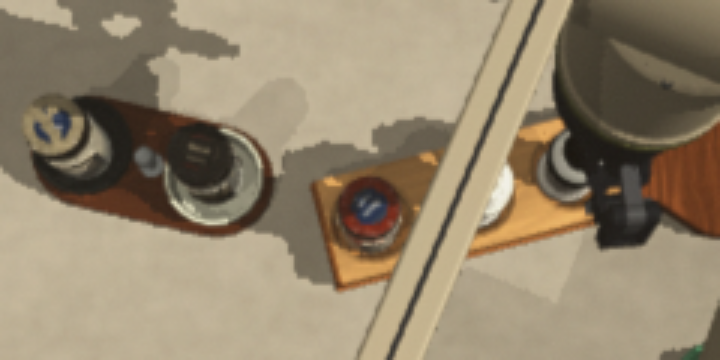

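The gripper is above and just left of the pepper mill, whose head is near crop (565,165). I'll shift 11 mm and go down.

```bash
python3 -m handwheel '{"series": [[[-1.1,0.3,1,0,0,0,1],[-1.1,0.3,4,0,0,0,1],[-1.1,0.3,8,0,0,0,1],[-1.1,0.3,12.3,0,0,0,1],[-1.1,0.3,12.3,0,0,0,1],[-1.1,0.3,12.3,0,0,0,0.2],[-1.1,0.3,12.3,0,0,0,0.2],[-1.1,0.3,12.3,0,0,0,0.2],[-1.1,0.3,12.3,0,0,0,0.2],[-1.1,0.3,12.3,0,0,0,0.2]]]}' 40 ; python3 -c "
from h import *
go(464,-153,78,95)"
```

```text
time: 3.38
tool_pos: [465.9, -154.2, 80.0]
tcp_rot: [179.8, 0.1, 95.0]
ft_force: [-1.2, 1.4, 5.9]
finger_gap: 36.9
grip_force: 39.7
t 3.38 pos [ 465.9 -154.2   80. ] rot [1.798e+02 1.000e-01 9.500e+01] F [-1.2  1.4  5.9] gap 36.9 grip 39.7 
shift [ 0.14 -0.17  0.2 ] turn [0.004 0.002 0.001]
```

```bash
python3 -m handwheel '{"series": [[[0,0,-1,0,0,0,0.2],[0,0,-2.5,0,0,0,0.2],[0,0,-4,0,0,0,0.2],[0,0,-4,0,0,0,0.2]]]}' 40 ; python3 -c "
from h import *
p=eyes.snapshot('side')['img'][180:360,280:520];cv2.imwrite('pics/a2.png',cv2.resize(p,None,fx=3,fy=3)[:,:,::-1])"
```

```text
time: 3.88
tool_pos: [465.5, -154.1, 119.9]
tcp_rot: [179.8, 0.1, 95.0]
ft_force: [0.5, -0.5, -1.2]
finger_gap: 36.9
grip_force: 40.3
```

View pics/a2.png

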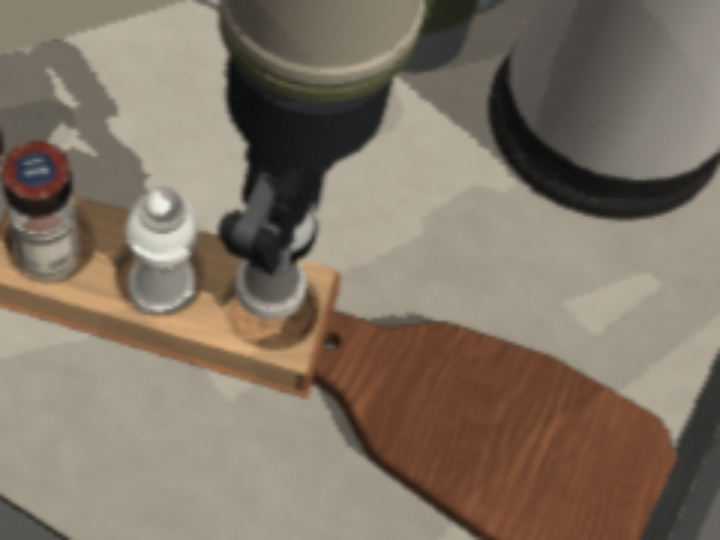

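The mill hangs upright at crop (270,280), clear of the well. Now to the board.

```bash
python3 -c "
from h import *
go(473,-290,91,95)"
```

```text
t 3.92 pos [ 464.8 -153.8  118.8] rot [1.799e+02 1.000e-01 9.500e+01] F [-0.2  0.1 -1.4] gap 37.0 grip 40.3 
shift [-13.64  -0.39   2.79] turn [0.002 0.001 0.001]
```

```bash
python3 -m handwheel '{"series": [[[-3,0,-1.5,0,0,0,0.2],[-6.5,0,-1.5,0,0,0,0.2],[-10,-0.2,-1,0,0,0,0.2],[-13.6,-0.4,0,0,0,0,0.2],[-13.6,-0.4,1.5,0,0,0,0.2],[-13.6,-0.4,2.3,0,0,0,0.2],[-13.6,-0.4,2.6,0,0,0,0.2],[-13.6,-0.4,2.8,0,0,0,0.2],[-13.6,-0.4,2.8,0,0,0,0.2]]]}' 40 ; python3 -c "
from h import *
go(473,-290,89,95)"
```

```text
time: 5.05
tool_pos: [472.4, -289.0, 90.0]
tcp_rot: [180.0, 0.0, 95.1]
ft_force: [-0.2, 0.1, -0.3]
finger_gap: 37.4
grip_force: 40.3
t 5.05 pos [ 472.4 -289.    90. ] rot [180.    0.   95.1] F [-0.2  0.1 -0.3] gap 37.4 grip 40.3 
shift [-0.11  0.05  0.1 ] turn [0.    0.    0.001]
```

```bash
for i in 1; do python3 -m handwheel '{"series": [[[0,0,0.1,0,0,0,0.2],[0,0,0.1,0,0,0,0.2]]]}' | grep -E "pos|force"; done; python3 -m handwheel '{"series": [[[0,0,0.1,0,0,0,0.2],[0,0,0.1,0,0,0,0.2]]]}' | grep -E "pos|force"
```

```text
tool_pos: [472.4, -289.4, 89.0]
ft_force: [1.1, 0.4, -0.4]
grip_force: 40.4
tool_pos: [472.7, -289.7, 89.0]
ft_force: [-1.1, 2.1, 7.3]
grip_force: 41.0
```

```bash
python3 -m handwheel '{"series": [[[0,0,-0.1,0,0,0,0.6],[0,0,-0.1,0,0,0,0.8],[0,0,-0.1,0,0,0,1],[0,0,-0.1,0,0,0,1],[0,0,-3,0,0,0,1],[0,0,-7,0,0,0,1],[0,0,-11,0,0,0,1],[0,0,-11,0,0,0,1]]]}' ; python3 -c "
from h import *
p=eyes.snapshot('side')['img'][200:400,340:580];cv2.imwrite('pics/a3.png',cv2.resize(p,None,fx=2,fy=2)[:,:,::-1])
go(466,95.5,200,90)"
```

```text
time: 6.55
tool_pos: [474.1, -290.8, 202.1]
tcp_rot: [179.7, 0.3, 95.0]
ft_force: [1.0, -0.6, 0.0]
finger_gap: 85.2
grip_force: 0.0
t 6.6 pos [ 473.1 -290.1  199.6] rot [1.798e+02 1.000e-01 9.500e+01] F [ 0.4  0.2 -0.5] gap 85.4 grip 0.0 
shift [38.47  2.68 -0.13] turn [0.003 0.002 0.088]
```

View pics/a3.png

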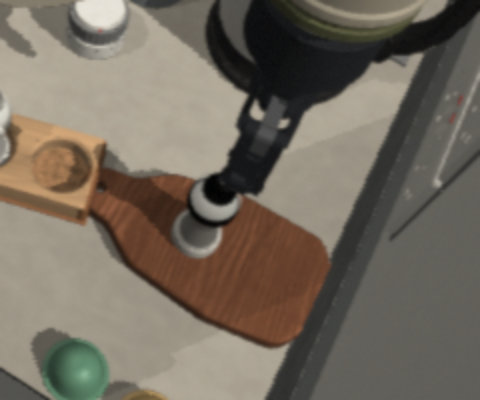

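The pepper mill stands upright on the board, and the right well is empty at full-frame (371,282). On to jar 1.

```bash
python3 -m handwheel '{"series": [[[4.2,0.3,0,0,0,0,1],[8.4,0.6,0,0,0,0.03,1],[12.6,0.9,0,0,0,0.05,1],[16.8,1.2,0,0,0,0.07,1],[21,1.5,0,0,0,0.09,1],[25.2,1.8,0,0,0,0.09,1],[29.4,2.1,0,0,0,0.09,1],[33.6,2.4,0,0,0,0.09,1],[38.5,2.7,0,0,0,0.09,1],[38.5,2.7,0,0,0,0.09,1],[38.5,2.7,0,0,0,0.09,1]]]}' ; python3 -c "
from h import *
print(plane(eyes.snapshot('side'),(371,282.5),30))
go(466,95.5,77,90)"
```

```text
time: 7.98
tool_pos: [464.4, 96.3, 196.3]
tcp_rot: [-179.9, 0.0, 89.9]
ft_force: [0.1, -0.6, -0.6]
finger_gap: 85.4
grip_force: 0.0
[ 463.97406387 -156.70583059   30.        ]
t 8.03 pos [464.7  95.8 196.6] rot [-179.9    0.    89.9] F [ 0.1  1.  -0.1] gap 85.5 grip 0.0 
shift [-0.03  0.15 11.96] turn [-0.002  0.001 -0.002]
```

```bash
python3 -m handwheel '{"series": [[[0,0.1,4,0,0,0,1],[0,0.1,8,0,0,0,1],[0,0.1,11.9,0,0,0,1],[0,0.1,11.9,0,0,0,1],[0,0.1,11.9,0,0,0,0.2],[0,0.1,11.9,0,0,0,0.2],[0,0.1,11.9,0,0,0,0.2],[0,0.1,11.9,0,0,0,0.2],[0,0.1,11.9,0,0,0,0.2]]]}' 40 ; python3 -c "
from h import *
go(466,95.5,225,90)"
```

```text
time: 9.15
tool_pos: [467.3, 96.7, 80.7]
tcp_rot: [179.9, -0.0, 89.9]
ft_force: [-4.0, 0.3, 7.7]
finger_gap: 40.4
grip_force: 38.9
t 9.15 pos [467.3  96.7  80.7] rot [179.9  -0.   89.9] F [-4.   0.3  7.7] gap 40.4 grip 38.9 
shift [ -0.12  -0.09 -14.43] turn [ 0.003 -0.    -0.002]
```

```bash
python3 -m handwheel '{"series": [[[0,0,-1,0,0,0,0.2],[0,0,-4,0,0,0,0.2],[0,0,-8,0,0,0,0.2],[0,0,-12,0,0,0,0.2],[0,0,-14.4,0,0,0,0.2],[0,0,-14.4,0,0,0,0.2],[0,0,-14.4,0,0,0,0.2]]]}' 40 ; python3 -c "
from h import *
go(464,-155,220,95)"
```

```text
time: 10.02
tool_pos: [465.7, 96.5, 221.7]
tcp_rot: [-179.9, 0.0, 89.9]
ft_force: [0.3, 0.2, -0.7]
finger_gap: 40.0
grip_force: 40.2
t 10.03 pos [465.7  96.5 221.7] rot [-179.9    0.    89.9] F [ 0.3  0.2 -0.7] gap 40.0 grip 40.2 
shift [-25.15  -0.12   0.17] turn [-0.001  0.    -0.089]
```

```bash
python3 -m handwheel '{"series": [[[-3,0,0,0,0,0,0.2],[-7,0,0,0,0,-0.03,0.2],[-11,0,0,0,0,-0.05,0.2],[-15,0,0,0,0,-0.07,0.2],[-19,0,0,0,0,-0.09,0.2],[-22.5,-0.1,0,0,0,-0.09,0.2],[-25.1,-0.1,0,0,0,-0.09,0.2],[-25.1,-0.1,0,0,0,-0.09,0.2],[-25.1,-0.1,0,0,0,-0.09,0.2]]]}' 40 ; python3 -c "
from h import *
go(464,-155,80,95)
p=eyes.snapshot('side')['img'][180:360,280:520];cv2.imwrite('pics/a4.png',cv2.resize(p,None,fx=3,fy=3)[:,:,::-1])"
```

```text
time: 11.15
tool_pos: [464.1, -153.7, 221.3]
tcp_rot: [-179.9, -0.1, 95.0]
ft_force: [0.2, 0.6, -1.1]
finger_gap: 40.3
grip_force: 40.0
t 11.15 pos [ 464.1 -153.7  221.3] rot [-1.799e+02 -1.000e-01  9.500e+01] F [ 0.2  0.6 -1.1] gap 40.3 grip 40.0 
shift [-1.500e-01  1.000e-02  1.413e+01] turn [-0.002 -0.002  0.001]
```

View pics/a4.png

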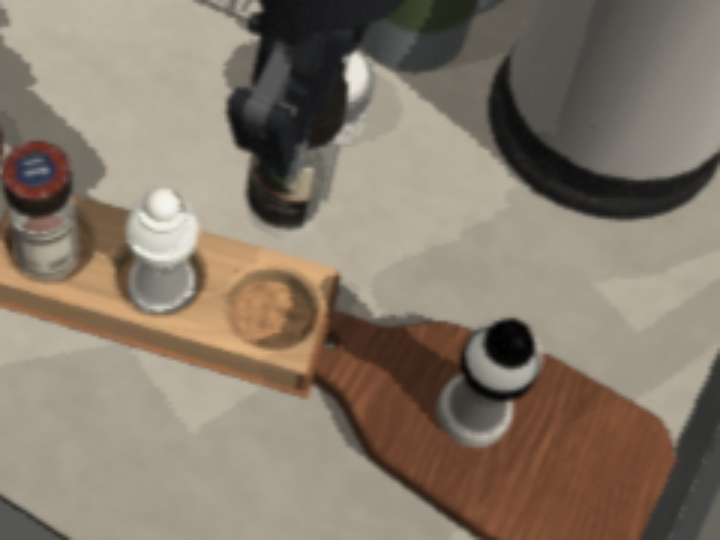

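Jar 1 hangs upright above the empty well, which is at crop (273,308). Going down.

```bash
python3 -m handwheel '{"series": [[[-0.1,0,4,0,0,0,0.2],[-0.1,0,8,0,0,0,0.2],[-0.1,0,11,0,0,0,0.2],[-0.1,0,12.5,0,0,0,0.2],[-0.1,0,13.3,0,0,0,0.2],[-0.1,0,13.8,0,0,0,0.2],[-0.1,0,14.1,0,0,0,0.2],[-0.1,0,14.1,0,0,0,0.2]]]}' 40 ; python3 -m handwheel '{"series": [[[0,0,0.2,0,0,0,0.2],[0,0,0.2,0,0,0,0.2]]]}';python3 -m handwheel '{"series": [[[0,0,0.1,0,0,0,0.2],[0,0,0.1,0,0,0,0.2]]]}'
```

```text
time: 12.2
tool_pos: [465.1, -155.6, 82.1]
tcp_rot: [180.0, 0.0, 95.0]
ft_force: [-0.2, 0.0, -1.4]
finger_gap: 40.1
grip_force: 40.2
time: 12.45
tool_pos: [464.8, -155.5, 79.7]
tcp_rot: [180.0, 0.0, 95.0]
ft_force: [-0.8, 0.1, -0.0]
finger_gap: 40.2
grip_force: 40.2
time: 12.7
tool_pos: [464.8, -155.4, 78.6]
tcp_rot: [180.0, 0.0, 95.0]
ft_force: [-0.2, -0.2, -0.2]
finger_gap: 40.2
grip_force: 40.2
```

```bash
python3 -m handwheel '{"series": [[[0,0,0.1,0,0,0,0.2],[0,0,0.1,0,0,0,0.2]]]}' |grep -E "pos|ft"; python3 -m handwheel '{"series": [[[0,0,0.1,0,0,0,0.2],[0,0,0.1,0,0,0,0.2]]]}'|grep -E "pos|ft"
```

```text
tool_pos: [464.7, -155.4, 77.5]
ft_force: [0.4, 0.4, -1.6]
tool_pos: [464.9, -155.5, 76.9]
ft_force: [-0.2, 0.4, 0.7]
```

```bash
python3 -m handwheel '{"series": [[[0,0,0.1,0,0,0,0.2],[0,0,0.1,0,0,0,0.2]]]}' |grep -E "pos|ft"; python3 -m handwheel '{"series": [[[0,0,0,0,0,0,0.6],[0,0,0,0,0,0,0.8],[0,0,0,0,0,0,1],[0,0,0,0,0,0,1],[0,0,-3,0,0,0,1],[0,0,-7,0,0,0,1],[0,0,-8,0,0,0,1],[0,0,-8,0,0,0,1]]]}' ; python3 -c "
from h import *
go(448,-87.5,78,95)"
```

```text
tool_pos: [465.1, -155.9, 76.8]
ft_force: [-3.4, 0.7, 9.4]
time: 14.45
tool_pos: [465.2, -155.6, 156.1]
tcp_rot: [179.9, 0.0, 95.0]
ft_force: [0.7, 0.1, -0.5]
finger_gap: 85.6
grip_force: 0.0
t 14.45 pos [ 465.2 -155.6  156.1] rot [179.9   0.   95. ] F [ 0.7  0.1 -0.5] gap 85.6 grip 0.0 
shift [ 6.94 -1.13  7.8 ] turn [0.001 0.001 0.001]
```

```bash
python3 -m handwheel '{"series": [[[3.5,-0.6,0,0,0,0,1],[6.9,-1.1,0,0,0,0,1],[6.9,-1.1,1,0,0,0,1],[6.9,-1.1,4,0,0,0,1],[6.9,-1.1,7.8,0,0,0,1],[6.9,-1.1,7.8,0,0,0,1],[6.9,-1.1,7.8,0,0,0,0.2],[6.9,-1.1,7.8,0,0,0,0.2],[6.9,-1.1,7.8,0,0,0,0.2],[6.9,-1.1,7.8,0,0,0,0.2],[6.9,-1.1,7.8,0,0,0,0.2]]]}' 40 ;  python3 -m handwheel '{"series": [[[0,0,-1,0,0,0,0.2],[0,0,-5,0,0,0,0.2],[0,0,-10,0,0,0,0.2],[0,0,-14,0,0,0,0.2],[0,0,-14,0,0,0,0.2],[0,0,-14,0,0,0,0.2]]]}'; python3 -c "
from h import *
go(462.5,94,220,90)
p=eyes.snapshot('side')['img'][130:320,195:435];cv2.imwrite('pics/a5.png',cv2.resize(p,None,fx=3,fy=3)[:,:,::-1])"
```

```text
time: 15.82
tool_pos: [448.7, -88.2, 79.4]
tcp_rot: [179.9, 0.1, 95.0]
ft_force: [-2.7, 0.3, 6.8]
finger_gap: 36.8
grip_force: 39.3
time: 16.58
tool_pos: [447.5, -87.5, 217.3]
tcp_rot: [-180.0, -0.0, 95.0]
ft_force: [-0.6, 0.2, -2.5]
finger_gap: 36.5
grip_force: 40.5
t 16.57 pos [447.5 -87.5 217.3] rot [-180.   -0.   95.] F [-0.6  0.2 -2.5] gap 36.5 grip 40.5 
shift [17.95  3.09 -0.26] turn [-0.    -0.     0.088]
```

View pics/a5.png

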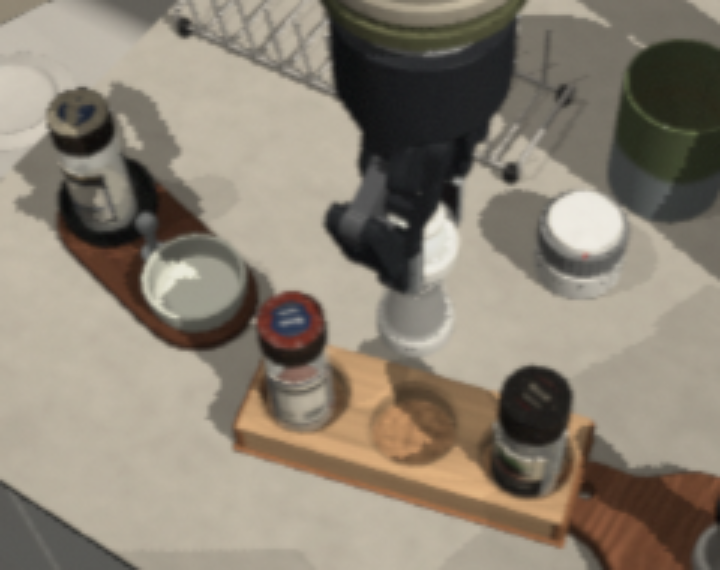

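Jar 1 is seated in the right well and the salt mill hangs upright. The white cup's rim is near crop (195,280), and the middle well near (413,424).

```bash
python3 -m handwheel '{"series": [[[2.5,0.4,0,0,0,0,0.2],[6,1,0,0,0,0.03,0.2],[10,1.6,0,0,0,0.05,0.2],[14,2.4,0,0,0,0.07,0.2],[17.9,3.1,0,0,0,0.09,0.2],[17.9,3.1,0,0,0,0.09,0.2],[17.9,3.1,0,0,0,0.09,0.2]]]}' 40 ; python3 -c "
from h import *
p=eyes.snapshot('side');print(plane(p,(260,223.5),32),plane(p,(332.7,271.3),30))
go(462.5,94,86,90)"
```

```text
time: 17.5
tool_pos: [462.1, 93.0, 216.3]
tcp_rot: [-179.9, 0.0, 89.9]
ft_force: [-0.4, -0.9, -1.6]
finger_gap: 36.9
grip_force: 40.6
[457.89941146  91.26045977  32.        ] [445.99219538 -85.58731112  30.        ]
t 17.55 pos [462.3  92.7 216.5] rot [-179.9    0.    89.9] F [-0.1 -0.2 -0.8] gap 36.9 grip 40.6 
shift [ 0.14  0.05 13.05] turn [-0.002  0.001 -0.002]
```

```bash
python3 -m handwheel '{"series": [[[0,-0.1,4,0,0,0,0.2],[0,-0.1,8,0,0,0,0.2],[0,-0.1,11,0,0,0,0.2],[0,-0.1,12.3,0,0,0,0.2],[0,-0.1,12.7,0,0,0,0.2],[0,-0.1,13,0,0,0,0.2],[0,-0.1,13,0,0,0,0.2]]]}' 40 ; python3 -m handwheel '{"series": [[[0,0,0.1,0,0,0,0.2],[0,0,0.2,0,0,0,0.2],[0,0,0.2,0,0,0,0.2]]]}'|grep -E "pos|ft";python3 -m handwheel '{"series": [[[0,0,0.1,0,0,0,0.2],[0,0,0.1,0,0,0,0.2]]]}'|grep -E "pos|ft"
```

```text
time: 18.42
tool_pos: [462.7, 93.4, 88.6]
tcp_rot: [179.9, -0.0, 89.9]
ft_force: [-1.1, -0.2, -1.8]
finger_gap: 36.7
grip_force: 40.6
tool_pos: [461.9, 93.4, 85.7]
ft_force: [0.3, -0.7, -1.2]
tool_pos: [461.8, 93.4, 84.5]
ft_force: [-0.5, -0.2, -2.1]
```

```bash
python3 -m handwheel '{"series": [[[0,0,0.1,0,0,0,0.2],[0,0,0.1,0,0,0,0.2]]]}'|grep -E "pos|ft";python3 -m handwheel '{"series": [[[0,0,0.1,0,0,0,0.2],[0,0,0.1,0,0,0,0.2]]]}'|grep -E "pos|ft"
```

```text
tool_pos: [461.9, 93.4, 83.6]
ft_force: [-0.3, 0.4, -1.1]
tool_pos: [462.2, 93.4, 83.5]
ft_force: [-3.3, -0.5, 6.5]
```

Contact at the expected height. Release and go to jar 2.

```bash
python3 -m handwheel '{"series": [[[0,0,-0.1,0,0,0,0.6],[0,0,-0.1,0,0,0,0.8],[0,0,-0.1,0,0,0,1],[0,0,-0.1,0,0,0,1],[0,0,-3,0,0,0,1],[0,0,-7,0,0,0,1],[0,0,-8,0,0,0,1],[0,0,-8,0,0,0,1]]]}' ; python3 -c "
from h import *
p=eyes.snapshot('side')['img'][130:320,195:435];cv2.imwrite('pics/a6.png',cv2.resize(p,None,fx=2,fy=2)[:,:,::-1])
go(481.5,187,77,85)"
```

```text
time: 20.55
tool_pos: [462.3, 93.4, 163.1]
tcp_rot: [179.9, -0.0, 89.9]
ft_force: [0.0, 0.8, 0.5]
finger_gap: 85.7
grip_force: 0.0
t 20.6 pos [461.6  93.3 161.9] rot [-180.     0.    89.9] F [-1.1  1.  -0.4] gap 85.1 grip 0.0 
shift [9.37 1.98 8.49] turn [-0.001  0.     0.085]
```

View pics/a6.png

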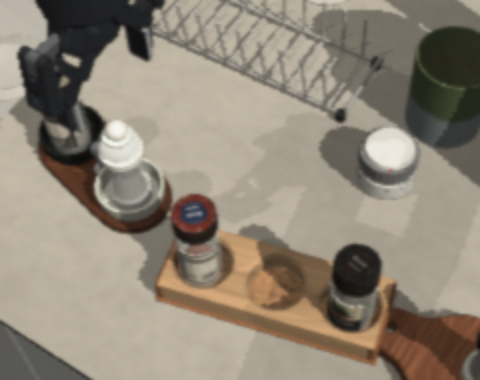

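The salt mill stands upright in the white cup at crop (125,180). Next is jar 2.

```bash
python3 -m handwheel '{"series": [[[4,0.8,0,0,0,0.04,1],[8,1.6,0,0,0,0.08,1],[9.4,2,0,0,0,0.08,1],[9.4,2,2,0,0,0.08,1],[9.4,2,5,0,0,0.08,1],[9.4,2,8.4,0,0,0.08,1],[9.4,2,8.4,0,0,0.08,1],[9.4,2,8.4,0,0,0.08,0.2],[9.4,2,8.4,0,0,0.08,0.2],[9.4,2,8.4,0,0,0.08,0.2],[9.4,2,8.4,0,0,0.08,0.2],[9.4,2,8.4,0,0,0.08,0.2]]]}' 40 ;  python3 -m handwheel '{"series": [[[0,0,-1,0,0,0,0.2],[0,0,-5,0,0,0,0.2],[0,0,-10,0,0,0,0.2],[0,0,-14,0,0,0,0.2],[0,0,-14,0,0,0,0.2],[0,0,-14,0,0,0,0.2]]]}'; python3 -c "
from h import *
go(447,-85,220,95)"
```

```text
time: 22.1
tool_pos: [483.1, 187.7, 80.4]
tcp_rot: [179.9, -0.1, 85.3]
ft_force: [-2.4, 0.2, 6.9]
finger_gap: 40.0
grip_force: 39.8
time: 22.85
tool_pos: [481.9, 187.3, 218.6]
tcp_rot: [180.0, 0.0, 85.3]
ft_force: [0.8, -0.8, -1.2]
finger_gap: 39.9
grip_force: 40.5
t 22.85 pos [481.9 187.3 218.6] rot [180.    0.   85.3] F [ 0.8 -0.8 -1.2] gap 39.9 grip 40.5 
shift [-27.42  -1.25  -0.14] turn [ 0.     0.    -0.169]
```

```bash
python3 -m handwheel '{"series": [[[-3,-0.1,0,0,0,-0.02,0.2],[-7,-0.3,0,0,0,-0.06,0.2],[-11,-0.5,0,0,0,-0.1,0.2],[-15,-0.7,0,0,0,-0.14,0.2],[-19,-0.9,0,0,0,-0.17,0.2],[-23,-1.1,0,0,0,-0.17,0.2],[-26,-1.2,0,0,0,-0.17,0.2],[-27.4,-1.2,0,0,0,-0.17,0.2],[-27.4,-1.2,0,0,0,-0.17,0.2],[-27.4,-1.2,0,0,0,-0.17,0.2]]]}' 40 ; python3 -c "
from h import *
go(447,-85,80,95)"
```

```text
time: 24.1
tool_pos: [447.6, -83.8, 218.2]
tcp_rot: [-180.0, -0.0, 95.1]
ft_force: [-0.1, -0.5, -0.3]
finger_gap: 39.6
grip_force: 40.5
t 24.1 pos [447.6 -83.8 218.2] rot [-180.    -0.    95.1] F [-0.1 -0.5 -0.3] gap 39.6 grip 40.5 
shift [-0.12 -0.06 13.82] turn [-0.001 -0.001  0.001]
```

```bash
python3 -m handwheel '{"series": [[[-0.1,0,4,0,0,0,0.2],[-0.1,0,8,0,0,0,0.2],[-0.1,0,11,0,0,0,0.2],[-0.1,0,12.5,0,0,0,0.2],[-0.1,0,13.3,0,0,0,0.2],[-0.1,0,13.8,0,0,0,0.2],[-0.1,0,13.8,0,0,0,0.2]]]}' 40 ; python3 -m handwheel '{"series": [[[0,0,0.1,0,0,0,0.2],[0,0,0.2,0,0,0,0.2],[0,0,0.2,0,0,0,0.2]]]}'|grep -E "pos|ft";python3 -m handwheel '{"series": [[[0,0,0.1,0,0,0,0.2],[0,0,0.1,0,0,0,0.2]]]}'|grep -E "pos|ft"
```

```text
time: 24.98
tool_pos: [448.3, -85.8, 81.2]
tcp_rot: [180.0, 0.0, 95.0]
ft_force: [-0.8, -0.9, -1.2]
finger_gap: 39.8
grip_force: 40.5
tool_pos: [447.8, -85.8, 78.8]
ft_force: [0.0, 0.4, -0.6]
tool_pos: [447.7, -85.7, 77.5]
ft_force: [-0.1, -0.5, -0.2]
```

```bash
python3 -m handwheel '{"series": [[[0,0,0.1,0,0,0,0.2],[0,0,0.1,0,0,0,0.2]]]}'|grep -E "pos|ft";python3 -m handwheel '{"series": [[[0,0,0.1,0,0,0,0.2],[0,0,0.1,0,0,0,0.2]]]}'|grep -E "pos|ft"
```

```text
tool_pos: [447.7, -85.8, 76.5]
ft_force: [-0.7, 0.6, -1.4]
tool_pos: [447.9, -85.9, 76.4]
ft_force: [-3.8, 1.1, 6.7]
```

```bash
python3 -m handwheel '{"series": [[[0,0,-0.1,0,0,0,0.6],[0,0,-0.1,0,0,0,0.8],[0,0,-0.1,0,0,0,1],[0,0,-0.1,0,0,0,1],[0,0,-3,0,0,0,1],[0,0,-7,0,0,0,1],[0,0,-10,0,0,0,1],[0,0,-10,0,0,0,1]]]}' ; python3 -c "
from h import *
go(472.5,-289.5,87.5,95)"
```

```text
time: 27.1
tool_pos: [449.6, -86.3, 178.6]
tcp_rot: [179.7, 0.1, 95.0]
ft_force: [0.2, 0.4, 0.1]
finger_gap: 85.6
grip_force: 0.0
t 27.1 pos [449.6 -86.3 178.6] rot [1.797e+02 1.000e-01 9.500e+01] F [0.2 0.4 0.1] gap 85.6 grip 0.0 
shift [-20.42   0.44   9.16] turn [0.005 0.002 0.001]
```

```bash
python3 -m handwheel '{"series": [[[-4,0.1,0,0,0,0,1],[-8,0.2,0,0,0,0,1],[-12,0.3,0,0,0,0,1],[-16,0.4,0,0,0,0,1],[-20.4,0.4,0,0,0,0,1],[-20.4,0.4,0,0,0,0,1],[-20.4,0.4,0,0,0,0,1]]]}'; python3 -c "
from h import *
go(472.5,-289.5,87.5,95)"
```

```text
time: 27.98
tool_pos: [469.1, -288.0, 174.3]
tcp_rot: [-179.9, -0.1, 95.0]
ft_force: [-0.3, -0.9, 0.6]
finger_gap: 85.2
grip_force: 0.0
t 27.98 pos [ 469.1 -288.   174.3] rot [-1.799e+02 -1.000e-01  9.500e+01] F [-0.3 -0.9  0.6] gap 85.2 grip 0.0 
shift [-0.2   0.34  8.68] turn [-0.002 -0.002  0.   ]
```

```bash
python3 -m handwheel '{"series": [[[-0.2,0.3,2,0,0,0,1],[-0.2,0.3,5,0,0,0,1],[-0.2,0.3,8.7,0,0,0,1],[-0.2,0.3,8.7,0,0,0,1],[-0.2,0.3,8.7,0,0,0,0.2],[-0.2,0.3,8.7,0,0,0,0.2],[-0.2,0.3,8.7,0,0,0,0.2],[-0.2,0.3,8.7,0,0,0,0.2],[-0.2,0.3,8.7,0,0,0,0.2]]]}' 40 ;  python3 -m handwheel '{"series": [[[0,0,-1,0,0,0,0.2],[0,0,-5,0,0,0,0.2],[0,0,-10,0,0,0,0.2],[0,0,-13.5,0,0,0,0.2],[0,0,-13.5,0,0,0,0.2],[0,0,-13.5,0,0,0,0.2]]]}'; python3 -c "
from h import *
p=eyes.snapshot('top');cv2.imwrite('pics/a7.png',cv2.resize(p['img'][180:300,170:490],None,fx=2.5,fy=2.5)[:,:,::-1])
go(482.5,186,220,90)"
```

```text
time: 29.1
tool_pos: [473.9, -291.2, 90.7]
tcp_rot: [179.9, 0.1, 95.0]
ft_force: [-1.5, 0.6, 5.4]
finger_gap: 37.1
grip_force: 39.9
time: 29.85
tool_pos: [472.5, -290.1, 223.1]
tcp_rot: [-180.0, -0.0, 95.0]
ft_force: [0.5, 0.3, -1.2]
finger_gap: 37.1
grip_force: 40.4
t 29.9 pos [ 472.2 -289.8  222.2] rot [-1.799e+02 -1.000e-01  9.500e+01] F [-0.6 -0.2 -1.9] gap 37.3 grip 40.4 
shift [47.31  5.21  0.28] turn [-0.002 -0.001  0.088]
```

View pics/a7.png

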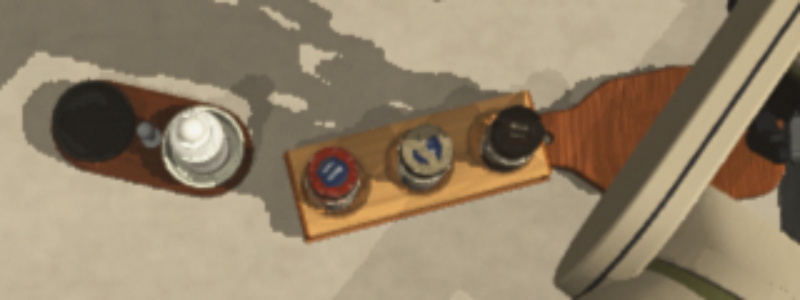

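All jars are seated, and the black cup is empty with its centre at full-frame (207.6,228.4), which matches the first estimate of (483,185).

```bash
python3 -m handwheel '{"series": [[[3,0.3,0,0,0,0.02,0.2],[7,0.8,0,0,0,0.04,0.2],[11.5,1.3,0,0,0,0.06,0.2],[16,1.8,0,0,0,0.08,0.2],[20.5,2.3,0,0,0,0.09,0.2],[25,2.8,0,0,0,0.09,0.2],[29.5,3.3,0,0,0,0.09,0.2],[34,3.8,0,0,0,0.09,0.2],[38.5,4.3,0,0,0,0.09,0.2],[43,4.8,0,0,0,0.09,0.2],[47.2,5.2,0,0,0,0.09,0.2],[47.2,5.2,0,0,0,0.09,0.2]]]}' ;python3 -m handwheel '{"series": [[[0,0,0,0,0,0,0.2],[0,0,0,0,0,0,0.2]]]}' >/dev/null; python3 -c "
from h import *
p=eyes.snapshot('side')['img'][100:290,175:415];cv2.imwrite('pics/a8.png',cv2.resize(p,None,fx=2,fy=2)[:,:,::-1])
go(482.5,185,89,90)"
```

```text
time: 31.4
tool_pos: [481.7, 186.6, 221.6]
tcp_rot: [-179.8, 0.0, 90.1]
ft_force: [0.2, -0.7, -1.9]
finger_gap: 36.8
grip_force: 40.4
t 31.7 pos [483.1 183.3 223.3] rot [-180.     0.    89.8] F [-0.5 -1.1 -1.7] gap 37.2 grip 40.4 
shift [ 0.18 -0.06 13.43] turn [-0.001  0.    -0.004]
```

View pics/a8.png

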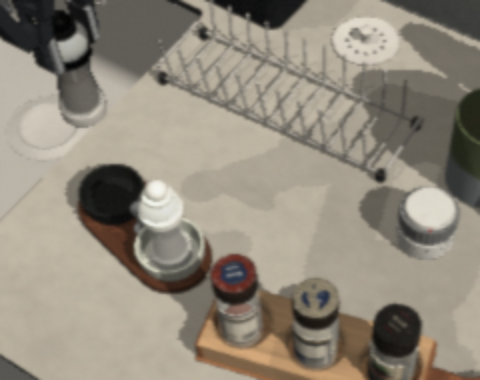

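The pepper mill hangs upright at crop (80,90), above the empty black cup at (112,193). Lowering it.

```bash
python3 -m handwheel '{"series": [[[0.1,0,4,0,0,0,0.2],[0.1,0,8,0,0,0,0.2],[0.1,0,11,0,0,0,0.2],[0.1,0,12.5,0,0,0,0.2],[0.1,0,13.1,0,0,0,0.2],[0.1,0,13.4,0,0,0,0.2],[0.1,0,13.4,0,0,0,0.2]]]}' 40 ; python3 -m handwheel '{"series": [[[0,0,0.1,0,0,0,0.2],[0,0,0.2,0,0,0,0.2],[0,0,0.2,0,0,0,0.2]]]}'|grep -E "pos|ft";python3 -m handwheel '{"series": [[[0,0,0.1,0,0,0,0.2],[0,0,0.1,0,0,0,0.2]]]}'|grep -E "pos|ft"
```

```text
time: 32.58
tool_pos: [483.9, 185.6, 90.7]
tcp_rot: [179.9, -0.0, 89.9]
ft_force: [-0.1, -0.1, -1.3]
finger_gap: 36.9
grip_force: 40.4
tool_pos: [483.2, 185.4, 87.7]
ft_force: [-0.2, -0.5, -1.7]
tool_pos: [483.1, 185.3, 86.5]
ft_force: [-0.3, -0.7, -1.0]
```

```bash
python3 -m handwheel '{"series": [[[0,0,0.1,0,0,0,0.2],[0,0,0.1,0,0,0,0.2]]]}'|grep -E "pos|ft";python3 -m handwheel '{"series": [[[0,0,0.1,0,0,0,0.2],[0,0,0.1,0,0,0,0.2]]]}'|grep -E "pos|ft"
```

```text
tool_pos: [483.2, 185.5, 85.8]
ft_force: [-1.0, -0.0, 0.9]
tool_pos: [483.5, 185.7, 85.8]
ft_force: [-3.8, -0.4, 8.8]
```

```bash
python3 -m handwheel '{"series": [[[0,0,-0.1,0,0,0,0.6],[0,0,-0.1,0,0,0,0.8],[0,0,-0.1,0,0,0,1],[0,0,-0.1,0,0,0,1],[0,0,-3,0,0,0,1],[0,0,-7,0,0,0,1],[0,0,-12,0,0,0,1],[6,-4,-14,0,0,0,1],[12,-8,-14,0,0,0,1],[18,-10,-14,0,0,0,1],[18,-10,-14,0,0,0,1],[18,-10,-14,0,0,0,1]]]}' ; python3 -c "
from h import *
a=eyes.snapshot('side')['img'][130:330,190:410];b=eyes.snapshot('top')['img'][180:290,180:400]
f=lambda p:cv2.resize(p,None,fx=2.8 if p is b else 1.8,fy=2.8 if p is b else 1.8,interpolation=2)
A=f(b);B=cv2.resize(a,None,fx=1.4,fy=1.4);B=np.pad(B,((0,0),(0,A.shape[1]-B.shape[1]),(0,0)));cv2.imwrite('pics/a9.png',np.vstack([A,B])[:,:,::-1])"
```

```text
time: 35.2
tool_pos: [382.6, 366.9, 224.5]
tcp_rot: [-180.0, 0.0, 90.1]
ft_force: [-0.1, -0.2, -0.2]
finger_gap: 85.3
grip_force: 0.0
```

View pics/a9.png

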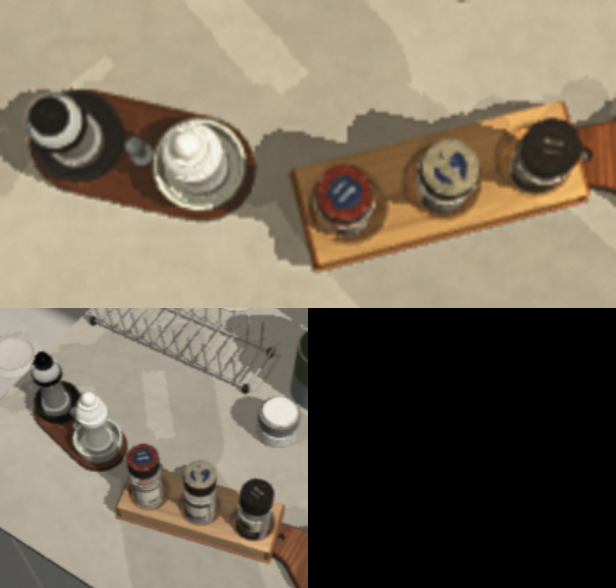

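Both views show all five items upright: pepper in black (75,135), salt in white (200,160), and the jars in the wells. The board is empty and the arm is clear.

```bash
python3 -c "
from h import *
print(r.hand_in())"
```

```text
the job is handed in; nothing more can be done
None
```

I handed the job in at about 35 s: the pepper mill is in the black cup, the salt mill in the white cup, jars 1 and 2 in the wells the mills came from, jar 3 never moved, and all of them looked upright in the final pictures.

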